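Rack the varnished plate and start the extractor

TASK

Take the freshly varnished plate from the little wooden easel and stand it upright, fully down, in the free slot of the drying rack. Also start the rack's extractor: its switch lever is latched, so draw the collar out along the lever before you move it (never force the lever), swing the lever right over to the other side and let the collar drop home again. Leave the two plates already in the rack standing where they are.

Things in the scene. Friction and masses are not known exactly. Their poses are not given: they have to be found in the camera images.
- plate_center (a point): Centre of the plywood board that bears the varnished plate: 100 mm wide (x), 8 thick (y), 140 tall (z, to its top edge), 0.14 kg. A thin grey metal plate with dark varnish marks lies on its +y face; the top 40 mm is bare for handling. It starts leaning 25 degrees from upright, top to its -y side, on the easel, whose back supports it up to 90 mm from the foot: the top 50 mm is free on both sides.
- plate_foot (a point): Middle of the bottom edge of that board, same axes, 70 mm below plate_center.
- plate_b: Another such board with a plate, standing in the rack's middle slot, 80 mm to the +y side of the free slot. Origin at the middle of its bottom edge, z up the board. Bystander, loose.
- plate_c: A third such board, in the far slot, 160 mm to the +y side of the free slot. Origin at the middle of its bottom edge, z up the board. Bystander, loose.
- easel: Wooden bench easel that holds the plate, fixed: base 130 mm (x) by 140 mm (y), 12 mm thick, with a sloping back and a ledge; the back is 106 mm high. Origin at the middle of its underside.
- dryer: The drying rack, fixed: a grey steel box 200 mm (x) by 300 mm (y), 95 mm high, origin at the middle of its underside, front panel facing its -x (towards the robot), 100 mm in front of the origin. Three slots for plates on its top run along its x, an extractor fan sits behind, the switch lever sticks out of the front panel.
- slot (a point): Middle of the floor of the free slot, on the rack's top; axes as the rack's. The slot runs along x, 136 mm long between end stops; it is 11 mm wide (y) between two rails 25 mm high, with lips flaring to about 27 mm at 36 mm above the floor.
- pivot (a point): Point about which the switch lever swings, on the lever's axis, 55 mm above the table and 14 mm in front of the front panel; axes as the rack's. Beneath the lever a steel gate plate reaches out to 28 mm from this point (8 to 15 mm below the axis).
- lever (a joint): Swing of the switch lever in its level plane, rad, counter-clockwise from above. 0 = off, the start: it points from the pivot out to the rack's front (-x), turned 0.45 rad to its +y side. 0.9 (end stop) = on: 0.45 rad to its -y side. It stays where left (friction 0.12 N m). A pin under the collar locks it at both ends; the collar drops home only within about 0.06 rad of either end.
- knob (a point): Centre of the black knob at the lever's end, 33 mm diameter, 99 mm from the pivot. Its x points back along the lever to the pivot.
- collar (a joint): How far the collar is drawn out along the lever, away from the pivot, m. 0 = home (latched), 0.014 = end of travel against the knob. A spring pulls it home with 3 N at 0 to 6.5 N at 0.014. Its pin leaves the notch of the gate plate, and the lever is free, from 0.0095 on; between the notches the pin rides on the gate's rim.
- ring (a point): Centre of the rear face (towards the pivot) of the collar's flange, on the lever's axis, 62 mm from the pivot when home. The flange is a steel disc 42 mm across, 5 mm thick; behind it a steel sleeve 16 mm across runs to the pivot. From 28 to 62 mm from the pivot there is room for fingers beside the sleeve, behind the flange. Its x points along the lever to the pivot.
Things that resemble listed ones, but are neither listed nor needed, are in the scene too. Leave any turquoise look-alike of the part that bears plate_center alone.

How it is judged (in metres and radians):
At the end, for the whole second after the job is handed in: The board stands in the free slot: foot within 5 mm of its floor, 6 mm of its middle line, 22 mm of mid-length, tilt under 0.2 rad, at rest. Lever above 0.82 rad, collar within 3 mm of home. The other two boards still stand (tilt under 0.25 rad, moved under 25 mm) (x of plate_foot in the frame of slot between -0.022 and 0.022 m and y of plate_foot in the frame of slot between -0.006 and 0.006 m and z of plate_foot in the frame of slot below 0.005 m and angle between plate_center's own z axis and vertical below 0.2 rad and linear speed of plate below 0.02 m/s and value of joint lever above 0.82 rad and value of joint collar below 0.003 m and angle between each of plate_b, plate_c's own z axis and vertical below 0.25 rad and distance of each of plate_b, plate_c from where it was at the start of the episode below 0.025 m); the robot touches nothing.
It fails at once if the lever is forced past its latch without drawing the collar out (value of joint lever between 0.3 and 0.65 rad and value of joint collar below 0.005 m).
It fails at once if another plate is knocked over or pulled from its slot (angle between any of plate_b, plate_c's own z axis and vertical above 0.4 rad or distance of any of plate_b, plate_c from where it was at the start of the episode above 0.04 m).
It also fails if it takes over 56 s, if anything falls off the work surface, if the arm or the gripper's body presses on something with over 40 N, if the wrist force passes 120 N, or if a joint passes its speed limit or range.

ROBOT

A 6-joint arm with a two-finger parallel gripper is mounted at the origin on the work surface. World frame = base frame: x ahead of the robot, y to its left, z up, the work surface at z = 0. Lengths are in mm, angles in rad, forces in N, time in s.
With the tool pointing down it reaches from about 275 to 1000 mm from the base axis. Payload 8.4 kg.
Tool frame: the origin (TCP) lies midway between the tips of the shut fingers; the grasp point (between the pads) lies 19 mm behind it; z points along the fingers, y is the direction in which the jaws open and shut (so a half turn about z gives the same grasp; the last joint's range is limited). The gripper opens to 85 mm and grips with 20 to 120 N. Pads are 22 mm wide; open, the fingers measure 114 mm over their backs; the gripper's body (76 mm by 85 mm) begins 54 mm behind the grasp point. The pads swing forward as they close: fully open they stand 13 mm farther back than shut.
Start: joints at [1.157, 0.353, 1.633, -0, 1.155, -0.002], TCP at [250.161, 572.754, 202.481] pointing down, gripper open.
Joint ranges: [-2.63, 2.63], [-0.92, 2.1], [0.06, 2.66], [-1.3, 4.44], [0, 2.69], [-3.02, 3.02]. Speed limits (rad/s): [2.22, 2.22, 2.79, 3.14, 3.14, 3.14].

INTERFACE

Orientations are given as [roll, pitch, yaw] about the fixed x, y, z axes, in that order (R = Rz(yaw) Ry(pitch) Rx(roll)).
In Python, from rig import * gives the robot as it stands.
- The arm moves only by the tool play_rows, never from a script. Its argument "moves" is a list of rows, each a list of 3 entries, a list of its own where there are three numbers: the shift along the tool's x, y, z in m, then the turn, a rotation vector about the tool's x, y, z in rad, then the opening in per cent of the stroke, from 0 (shut) to 100 (fully open). In form: [[[x, y, z], [rx, ry, rz], fingers], ...]. A call has 1 to 20 rows; each row shifts and turns the commanded pose from where the row before left it, along the tool's axes as they then stand; what a row does not reach is not made up. A row lasts 1/10 s, in which the tool goes at most 50 mm and 8.59 degrees, less where a joint would pass 70% of its speed; a pose out of reach is approached as far as the arm can. A call is refused whole if a number of a shift passes 0.05 or a number of a turn 0.15, either way. A call with a gripper value outside its range is refused whole. The fingers move at their own pace and stop on an object; "squeeze" is the grip in N (left out, the last holds). Time passes only in rows, so rows that do not move let the fingers close. It gives the time, the measured TCP pose, the force and the opening at its end, in the units of the state.
- sense(): the state, without advancing time (a new reading comes with each control period).
- grab_frame(name): name is "scene" or "top" or "wrist"; returns a dict with "pixels" (400x640x3 uint8, red, green, blue), "intrinsics" (3x3 intrinsics, pixels), "distortion" ([k1, k2, p1, p2, k3] as OpenCV has them; the pictures are not rectified), "R" (3x3) and "t" (3): a world point X has camera coordinates R X + t. Camera axes: x right, y down, z forward; pixel columns grow to the right and rows downward; lengths in mm; the calibration is good to about 2 mm. A picture is of the moment at which its call begins. There is no depth.
- sign_off(): hands the job in, once; it reports no verdict.
The state is a dict: "clock": time; "qpos": joint angles; "qvel": joint speeds; "joint_efforts": joint torques, N m; "eef_pos": TCP position; "tcp_rot": TCP orientation; "contact_force": force on the tool from outside, world axes, zero at the start; "wrist_torque": the same for the moment, N m; "opening": opening from 0.0 (shut) to 1.0 (fully open).
Only numpy, scipy, OpenCV 4.12 (cv2) and the standard library are available. Lean on these libraries where they do the work, as an engineer would, in place of code of your own. Each camera call takes 0.05 s, during which the arm holds its last target. There are 200 camera calls.

## Working session

There is one attempt and no reset: what is moved stays moved. The work goes in short steps, Python scripts to look and compute and a tool call to move; the robot and the scene stay as the last step left them, time stands still between calls to the robot, and variables do not carry over. Pictures are saved under pics/ and viewed, about 8 in all and at most 12, crops included, and the job is handed in when it is done.

Besides the shell and the picture viewer there is one more tool, called by a JSON object that holds its "name" and its "arguments", one argument or row to a line. play_rows: Moves the arm, as the interface text tells. Its arguments: {"type":"object","properties":{"moves":{"type":"array"},"squeeze":{"type":"number"}},"required":["moves"]}

```bash
ls; mkdir -p pics
python3 - <<'E'
from rig import *
import cv2,numpy as np,pickle
print(sense())
for n in("scene","top","wrist"):
    f=grab_frame(n); pickle.dump(f,open(f"pics/{n}0.pkl","wb"))
    cv2.imwrite(f"pics/{n}0.png",np.array(f["pixels"])[:,:,::-1])
    print(n,np.round(f["intrinsics"],1).tolist(),f["distortion"],np.round(-np.array(f["R"]).T@f["t"]),np.round(f["R"],3).tolist())
E
```

```text
pics
{'clock': 0.0, 'qpos': array([ 1.15658607e+00,  3.53660773e-01,  1.63413514e+00, -4.25996797e-05,
        1.15520353e+00, -2.38735174e-03]), 'qvel': array([-0.00172529,  0.00039792, -0.00075339, -0.00184798,  0.0003619 ,
        0.00082783]), 'joint_efforts': array([ 1.60943488e-03, -6.05253053e+01, -3.42067838e+01,  1.21258527e-04,
        9.37673118e-03, -7.44152601e-06]), 'eef_pos': array([249.97230548, 572.26735655, 201.75339579]), 'tcp_rot': array([-3.14018577e+00,  3.55906244e-05,  2.72978700e+00]), 'contact_force': array([ 0.56482701,  0.60395012, -0.31364653]), 'wrist_torque': array([ 0.0326988 ,  0.01722469, -0.03459004]), 'opening': 1.0001657157391552}
scene [[392.3, 0.0, 315.7], [0.0, 392.3, 194.9], [0.0, 0.0, 1.0]] [-0.02968819  0.          0.          0.          0.        ] [1275. -208. 1220.] [[0.051, 0.999, -0.009], [0.829, -0.047, -0.558], [-0.557, 0.02, -0.83]]
top [[365.9, 0.0, 325.2], [0.0, 365.9, 203.1], [0.0, 0.0, 1.0]] [-0.05219027  0.          0.          0.          0.        ] [ 338. -174. 1141.] [[-0.018, -1.0, -0.005], [-0.989, 0.019, -0.146], [0.146, 0.002, -0.989]]
wrist [[342.4, 0.0, 320.0], [0.0, 342.4, 200.4], [0.0, 0.0, 1.0]] [-0.05854941  0.          0.          0.          0.        ] [185. 601. 373.] [[0.401, 0.916, -0.001], [0.879, -0.384, 0.283], [0.259, -0.114, -0.959]]
```

View pics/scene0.png

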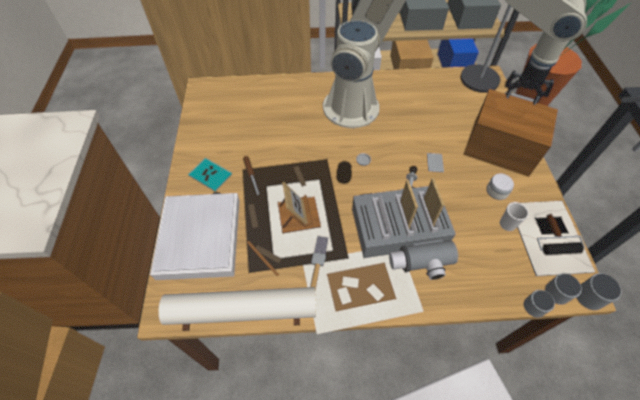

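View pics/top0.png

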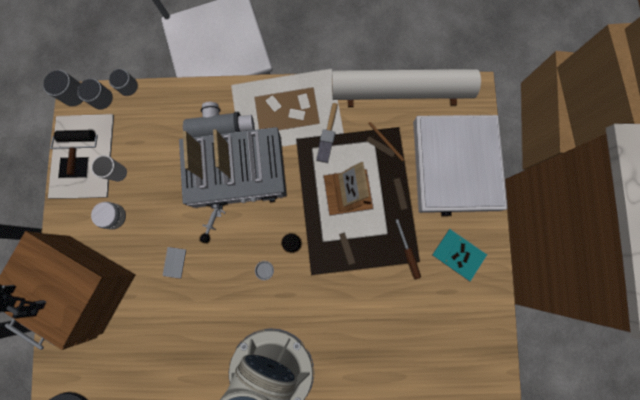

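The scene view shows the rack at (405,220), with plates b and c on its +y side, and the easel with the plate at (297,210). In the top view, the rack is at (232,165), the black lever knob at (205,238) and the easel at (348,190). The turquoise decoy lies at (460,255). Next I'll crop closer.

Run:
```python
import cv2
a=cv2.imread("pics/top0.png")[115:255,170:400]; b=cv2.imread("pics/scene0.png")[150:290,235:465]
f=lambda i:cv2.resize(i,None,fx=3.4,fy=3.4,interpolation=cv2.INTER_CUBIC)
cv2.imwrite("pics/ca.png",f(a));cv2.imwrite("pics/cb.png",f(b))
```

```text
(no output)
```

View pics/ca.png

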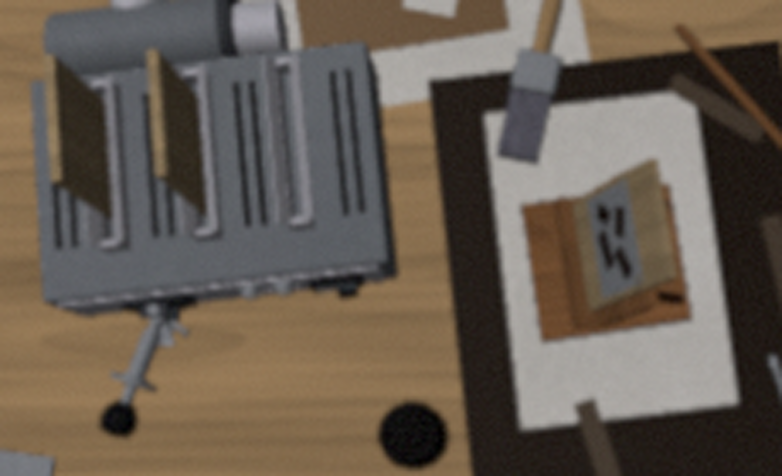

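View pics/cb.png

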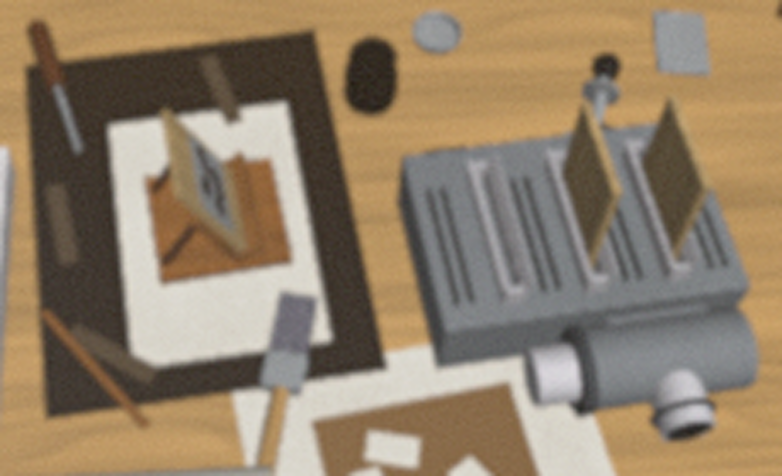

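```bash
cat > h.py <<'E'
import cv2,numpy as np,pickle
from scipy.spatial.transform import Rotation as Ro
def ray(f,p):
    R=np.array(f["R"]);t=np.array(f["t"])
    u=cv2.undistortPoints(np.array([[p]],float),np.array(f["intrinsics"]),np.array(f["distortion"]))[0,0]
    d=R.T@np.array([u[0],u[1],1]);return -R.T@t,d/np.linalg.norm(d)
def onz(f,p,z):
    c,d=ray(f,p);return c+d*(z-c[2])/d[2]
def tri(f,p,g,q):
    c,d=ray(f,p);e,k=ray(g,q)
    s=np.linalg.lstsq(np.c_[d,-k],e-c,rcond=None)[0]
    a,b=c+d*s[0],e+k*s[1];return (a+b)/2,np.linalg.norm(a-b)
def proj(f,X):
    return cv2.projectPoints(np.array(X,float).reshape(-1,3),cv2.Rodrigues(np.array(f["R"]))[0],np.array(f["t"],float),np.array(f["intrinsics"]),np.array(f["distortion"]))[0][:,0]
E
python3 - <<'E'
from h import *
T=pickle.load(open("pics/top0.pkl","rb"));S=pickle.load(open("pics/scene0.pkl","rb"))
a=lambda x,y:((x+.5)/3.4-.5+170,(y+.5)/3.4-.5+115)
b=lambda x,y:((x+.5)/3.4-.5+235,(y+.5)/3.4-.5+150)
np.set_printoptions(precision=1,suppress=True)
for n,p in dict(RB=(372,42),RF=(388,265),LF=(47,298)).items(): print(n,onz(T,a(*p),95))
for n,p in dict(FR=(405,157),FL=(688,117),BR=(437,330),BL=(745,283)).items(): print("s",n,onz(S,b(*p),95))
print("slotrim top",onz(T,a(275,62),120),onz(T,a(302,218),120)); 
print("slot scene",onz(S,b(478,165),120),onz(S,b(515,292),120))
print("knob",onz(T,a(119,418),55),onz(S,b(605,66),55),tri(T,a(119,418),S,b(605,66)))
for p in((524,205),(543,340),(690,320),(665,187)):print("base",onz(T,a(*p),12))
print("s base",onz(S,b(161,282),12),onz(S,b(291,262),12),onz(S,b(270,158),12))
print("topcorner far",tri(T,a(655,162),S,b(172,200)),"near",tri(T,a(675,285),S,b(167,112)))
print("foot far",tri(T,a(582,205),S,b(243,255)))
E
```

```text
RB [725.  -37.4  95. ]
RF [525.3 -51.5  95. ]
LF [502.4 242.5  95. ]
s FR [531.6 -50.   95. ]
s FL [498.8 247.5  95. ]
s BR [726.6 -40.5  95. ]
s BL [694.  258.7  95. ]
slotrim top [699.8  42.8 120. ] [562.4  18.  120. ]
slot scene [561.7  17.4 120. ] [704.   32.6 120. ]
knob [400.9 190.3  55. ] [397.9 187.8  55. ] (array([400.6, 187.7,  59. ]), np.float64(2.348199863117276))
base [ 594.3 -168.3   12. ]
base [ 467.9 -183.4   12. ]
base [ 483.7 -318.4   12. ]
base [ 608.9 -299.8   12. ]
s base [ 616.1 -304.1   12. ] [ 600.1 -169.6   12. ] [ 469.7 -185.1   12. ]
topcorner far (array([ 599.1, -280.5,  141.6]), np.float64(5.312267810507458)) near (array([ 495.8, -288.9,  142.6]), np.float64(3.2121453450618196))
foot far (array([ 592. , -220.4,   17.5]), np.float64(3.004682606050127))
```

```bash
cat >> h.py <<'E'
def Rtool(s): return Ro.from_euler("xyz",s["tcp_rot"])
def plan(s,pos,rot,msg=""):
    R=Rtool(s); rv=(R.inv()*rot).as_rotvec(); d=np.array(pos)-s["eef_pos"]
    print(msg,"turn(rad)",np.round(rv,3),"shift before turn(mm)",np.round(R.inv().apply(d),1),"after",np.round(rot.inv().apply(d),1))
def down(yaw,rx=0): return Ro.from_euler("z",yaw)*Ro.from_euler("x",np.pi)*Ro.from_euler("x",rx)
E
python3 - <<'E'
from rig import *; from h import *
plan(sense(),[430,177,230],down(2.78))
E
```

```text
turn(rad) [-0.001 -0.    -0.05 ] shift before turn(mm) [-323.2 -290.3  -27.8] after [-308.2 -306.2  -28.1]
```

{"name": "play_rows", "arguments": {
  "moves": [
    [[0,0,-0.04],[0,0,0],100],
    [[0,0,-0.04],[0,0,-0.05],100],
    [[-0.028,-0.028,0],[0,0,0],60],
    [[-0.028,-0.028,0],[0,0,0],60],
    [[-0.028,-0.028,0],[0,0,0],60],
    [[-0.028,-0.028,0],[0,0,0],60],
    [[-0.028,-0.028,0],[0,0,0],60],
    [[-0.028,-0.028,0],[0,0,0],60],
    [[-0.028,-0.028,0],[0,0,0],60],
    [[-0.028,-0.028,0],[0,0,0],60],
    [[-0.028,-0.028,0],[0,0,0],60],
    [[-0.028,-0.028,0],[0,0,0],60],
    [[-0.028,-0.028,0],[0,0,0],60],
    [[0,0,0.03],[0,0,0],60],
    [[0,0,0],[0,0,0],60],
    [[0,0,0],[0,0,0],60]
  ]
}}

```text
clock: 1.75
eef_pos: [428.7, 175.7, 252.4]
tcp_rot: [-3.141, -0.001, 2.78]
contact_force: [0.1, 0.6, -0.5]
opening: 0.599
```

Run:
```python
from rig import *; from h import *
f=grab_frame("wrist"); pickle.dump(f,open("pics/w1.pkl","wb"))
s=sense();print(s["eef_pos"],s["tcp_rot"],s["opening"],s["clock"],s["qpos"])
i=np.array(f["pixels"])[:,:,::-1].copy()
# predictions
piv=np.array([493,153,55]);d=np.array([-.936,.352,0])
for r in(0,62,99): print(r,proj(f,piv+d*r))
cv2.imwrite("pics/w1.png",i)
```

```text
[429.13707765 176.2027095  253.08896708] [ 3.14152974e+00 -2.03959022e-04  2.78040069e+00] 0.6053020755947541 1.8 [ 3.86227416e-01  4.61082002e-02  1.90293837e+00  1.98831205e-04
  1.19265292e+00 -8.23450358e-01]
0 [[321.51652245 226.40634398]]
62 [[321.44020706 173.42571578]]
99 [[321.38916252 139.48466736]]
```

View pics/w1.png

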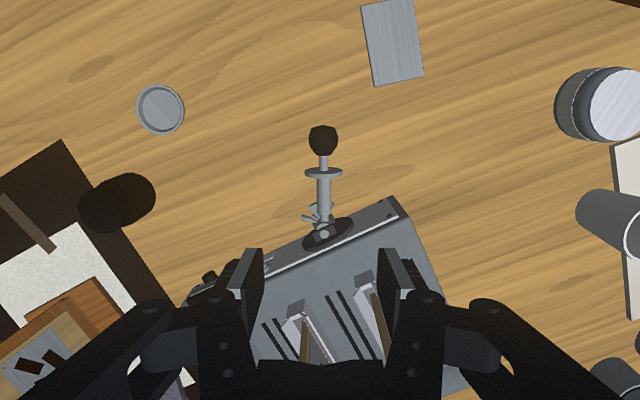

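The wrist view shows the knob at (323,140), the flange at (323,173) and the pivot at about (325,232). All three match my predictions to within a few pixels.

Run:
```python
from rig import *; from h import *
np.set_printoptions(precision=1,suppress=True)
f=pickle.load(open("pics/w1.pkl","rb"));T=pickle.load(open("pics/top0.pkl","rb"))
g=cv2.cvtColor(f["pixels"],cv2.COLOR_RGB2GRAY)
m=(g[115:165,295:350]<75).astype(np.uint8); n,l,st,c=cv2.connectedComponentsWithStats(m)
k=1+np.argmax(st[1:,4]);kp=c[k]+[295,115];print("knob px",kp,st[k])
K=onz(f,kp,55);F=onz(f,(323,173),55);P=onz(f,(325,230),55)
print(K,F,P,np.linalg.norm(K-F),np.linalg.norm(K-P))
print("tri",tri(f,kp,T,((119.5)/3.4-.5+170,418.5/3.4-.5+115)))
a=np.arctan2(*(K-F)[1::-1]);b=np.arctan2(*(K-P)[1::-1]);print("lever yaw",a,b)
# rack front edge in the wrist view -> panel yaw
print("front edge", onz(f,(393,198),95), onz(f,(205,290),95))
```

```text
knob px [322.9 139.7] [ 14  10  29  31 728]
[401.2 189.3  55. ] [435.1 176.6  55. ] [498.6 155.2  55. ] 36.25083171237668 103.17855630222161
tri (array([400.8, 189.4,  57.8]), np.float64(0.1310691884727733))
lever yaw 2.7843420046635914 2.8050094218086565
front edge [475.8 235.9  95. ] [503.4  12.2  95. ]
```

{"name": "play_rows", "arguments": {
  "moves": [
    [[-0.022,0.0024,0.02],[0,0,-0.005],35],
    [[0,0,0.04],[0,0,0],35],
    [[0,0,0.04],[0,0,0],35],
    [[0,0,0.03],[0,0,0],35],
    [[0,0,0.02],[0,0,0],35],
    [[0,0,0.02],[0,0,0],35],
    [[0,0,0.02],[0,0,0],35],
    [[0,0,0.015],[0,0,0],35],
    [[0,0,0.012],[0,0,0],35],
    [[0,0,0],[0,0,0],35],
    [[0,0,0],[0,0,0],35]
  ]
}}

```text
clock: 2.9
eef_pos: [451.1, 170.7, 36.0]
tcp_rot: [3.141, 0.0, 2.786]
contact_force: [-0.7, -0.6, -0.4]
opening: 0.349
```

Run:
```python
from rig import *; from h import *
f=grab_frame("wrist"); pickle.dump(f,open("pics/w2.pkl","wb"))
s=sense();print(s["eef_pos"],s["tcp_rot"],s["opening"],s["clock"],s["contact_force"])
cv2.imwrite("pics/w2.png",np.array(f["pixels"])[60:,100:540,::-1])
```

```text
[451.25798173 170.65961407  36.26068426] [3.14084841e+00 8.53324430e-04 2.78533781e+00] 0.3514899791395531 2.95 [-0.1228925  -0.04651132  0.16960392]
```

View pics/w2.png

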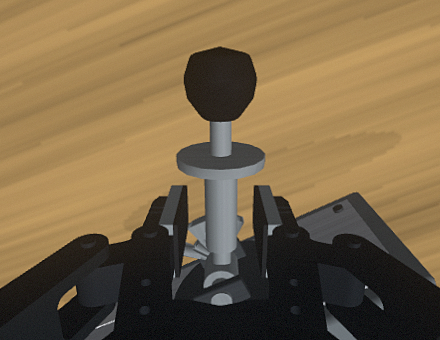

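The fingers straddle the sleeve behind the flange and nothing touches. Next I'll narrow the jaws and draw the collar out.

{"name": "play_rows", "arguments": {
  "moves": [
    [[0,0,0],[0,0,0],24],
    [[0,0,0],[0,0,0],24],
    [[0.004,0,0],[0,0,0],24],
    [[0.004,0,0],[0,0,0],24],
    [[0.004,0,0],[0,0,0],24],
    [[0.003,0,0],[0,0,0],24],
    [[0.002,0,0],[0,0,0],24],
    [[0,0,0],[0,0,0],24],
    [[0,0,0],[0,0,0],24]
  ],
  "squeeze": 20
}}

```text
clock: 3.85
eef_pos: [435.4, 176.1, 35.8]
tcp_rot: [3.141, 0.002, 2.785]
contact_force: [4.9, -3.2, 0.7]
opening: 0.24
```

Run:
```python
from rig import *; from h import *
f=grab_frame("wrist"); pickle.dump(f,open("pics/w3.pkl","wb"))
s=sense();print(s["eef_pos"],s["tcp_rot"],s["opening"],s["clock"],s["contact_force"])
A=pickle.load(open("pics/w2.pkl","rb"))
# gap flange/knob on lever axis column, both frames
for f0 in(A,f):
    g=cv2.cvtColor(f0["pixels"],cv2.COLOR_RGB2GRAY);print(g[120:280:4,310].tolist())
print(np.hypot(s["eef_pos"][0]-493.8,s["eef_pos"][1]-154.5))
```

```text
[435.37072582 176.12875024  35.79319493] [3.14099418e+00 1.48939261e-03 2.78527476e+00] 0.24221548772106552 3.9 [ 4.52489656 -2.16761088  1.3217365 ]
[40, 36, 38, 37, 35, 37, 38, 34, 37, 38, 35, 36, 33, 34, 33, 31, 63, 75, 71, 71, 73, 69, 67, 68, 67, 65, 71, 69, 128, 132, 103, 105, 105, 104, 105, 103, 105, 102, 102, 101]
[136, 131, 134, 131, 142, 134, 132, 24, 33, 25, 36, 34, 31, 37, 34, 35, 37, 34, 32, 32, 28, 35, 33, 30, 33, 58, 59, 61, 63, 63, 72, 126, 126, 97, 95, 98, 98, 98, 96, 94]
62.303955879341274
```

{"name": "play_rows", "arguments": {
  "moves": [
    [[0.0013,0,0],[0,0,0],24],
    [[-0.0003,-0.0063,0],[0,0,-0.1],24],
    [[-0.0003,-0.0063,0],[0,0,-0.1],24],
    [[0,0,0],[0,0,0],24],
    [[0,0,0],[0,0,0],24]
  ]
}}

```text
clock: 4.4
eef_pos: [431.4, 164.5, 35.9]
tcp_rot: [3.141, 0.002, 2.985]
contact_force: [6.0, -1.1, -0.7]
opening: 0.238
```

Run:
```python
from rig import *; from h import *
s=sense();print(s["eef_pos"],s["tcp_rot"],s["opening"],s["clock"],s["contact_force"])
d=s["eef_pos"][:2]-[493.8,154.5];print(np.hypot(*d),np.arctan2(d[1],d[0]))
```

```text
[431.38753923 164.50742629  35.87763039] [3.14071648e+00 2.32509145e-03 2.98503677e+00] 0.23796706186984445 4.4 [ 6.04017459 -1.12594855 -0.68704026]
63.20968153787017 2.982602578901351
```

{"name": "play_rows", "arguments": {
  "moves": [
    [[-0.0003,-0.0063,0],[0,0,-0.1],24],
    [[-0.0003,-0.0063,0],[0,0,-0.1],24],
    [[-0.0003,-0.0063,0],[0,0,-0.1],24],
    [[-0.0003,-0.0063,0],[0,0,-0.1],24],
    [[-0.0003,-0.0063,0],[0,0,-0.1],24],
    [[-0.0003,-0.0063,0],[0,0,-0.1],24],
    [[-0.0003,-0.0063,0],[0,0,-0.1],24],
    [[0,-0.002,0],[0,0,-0.03],24],
    [[0,0,0],[0,0,0],24],
    [[0,0,0],[0,0,0],24]
  ]
}}

```text
clock: 5.4
eef_pos: [441.1, 121.2, 36.0]
tcp_rot: [-3.141, 0.004, -2.569]
contact_force: [5.1, 3.2, 0.3]
opening: 0.235
```

Run:
```python
from rig import *; from h import *
s=sense();print(s["eef_pos"],s["tcp_rot"],s["opening"],s["clock"],s["contact_force"])
d=s["eef_pos"][:2]-[493.8,154.5];print(np.hypot(*d),np.arctan2(d[1],d[0])%6.283-2.785)
F=Rtool(s).inv().apply(s["contact_force"]);print("tool force",F)
f=grab_frame("wrist"); pickle.dump(f,open("pics/w4.pkl","wb"))
cv2.imwrite("pics/w4.png",np.array(f["pixels"])[60:,100:540,::-1])
g=cv2.cvtColor(f["pixels"],cv2.COLOR_RGB2GRAY);sub=g[100:230,230:400]
n,l,st,c=cv2.connectedComponentsWithStats((sub<50).astype(np.uint8));k=1+np.argmax(st[1:,4])
K=onz(f,c[k]+[230,100],57);print("knob",c[k]+[230,100],K,"lever angle",np.arctan2(K[1]-154.5,K[0]-493.8)%6.283-2.785)
```

```text
[441.05023104 121.17340906  36.02457907] [-3.14136199  0.00355315 -2.56920925] 0.23465868204527734 5.4 [5.1413125  3.22151827 0.28217116]
62.39551097248811 0.9198719501590467
tool force [-6.06770929 -0.07673745 -0.26059569]
knob [324.27617149 181.56306082] [409.70495367 102.75746008  57.        ] lever angle 0.9079911019263696
```

{"name": "play_rows", "arguments": {
  "moves": [
    [[0,-0.0015,0],[0,0,-0.01],24],
    [[0,0,0],[0,0,0],24],
    [[-0.004,0,0],[0,0,0],24],
    [[-0.004,0,0],[0,0,0],24],
    [[-0.004,0,0],[0,0,0],24],
    [[-0.004,0,0],[0,0,0],24],
    [[-0.002,0,0],[0,0,0],24],
    [[0,0,0],[0,0,0],24],
    [[0,0,0],[0,0,0],38],
    [[0,0,0],[0,0,0],38]
  ]
}}

```text
clock: 6.45
eef_pos: [454.8, 128.6, 35.3]
tcp_rot: [3.141, -0.001, -2.558]
contact_force: [0.7, -1.0, 0.8]
opening: 0.38
```

Run:
```python
from rig import *; from h import *
s=sense();print(s["eef_pos"],s["tcp_rot"],s["opening"],s["clock"],s["contact_force"])
f=grab_frame("wrist"); pickle.dump(f,open("pics/w5.pkl","wb"))
cv2.imwrite("pics/w5.png",np.array(f["pixels"])[60:,100:540,::-1])
```

```text
[454.75009416 128.55899299  35.26876892] [ 3.14132429e+00 -9.37302494e-04 -2.55847358e+00] 0.37958836877352153 6.45 [ 0.66855064 -0.9505761   0.81102859]
```

View pics/w5.png

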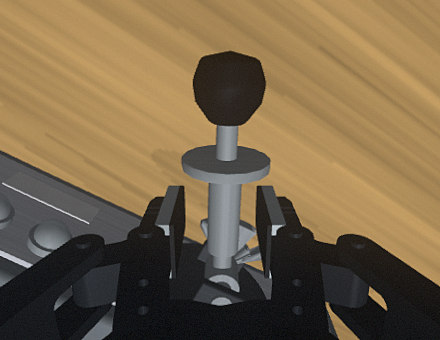

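The collar is home, with the same knob–flange gap as at the start, and the lever is over on the other side. Next is the plate.

Run:
```python
from rig import *; from h import *
s=sense()
s=dict(s);s["eef_pos"]=s["eef_pos"]+[0,0,245]
plan(s,[540,-345,280],down(np.pi+.1,-.436))
r=down(np.pi+.1,-.436);print(r.as_matrix().round(3))
```

```text
turn(rad) [-0.427 -0.106  0.475] shift before turn(mm) [ 1.898e+02 -4.422e+02  4.000e-01] after [ -37.4 -435.  -202.3]
[[-0.995 -0.09  -0.042]
 [-0.1    0.902  0.42 ]
 [ 0.     0.422 -0.906]]
```

{"name": "play_rows", "arguments": {
  "moves": [
    [[0,0,-0.03],[0,0,0],50],
    [[0,0,-0.045],[0,0,0],50],
    [[0,0,-0.045],[0,0,0],50],
    [[0,0,-0.045],[0,0,0],50],
    [[0,0,-0.045],[0,0,0],50],
    [[0,0,-0.035],[0,0,0],50],
    [[0.0158,-0.0368,0],[0,0,0],50],
    [[0.0158,-0.0368,0],[0,0,0],50],
    [[0.0158,-0.0368,0],[0,0,0],50],
    [[0.0158,-0.0368,0],[0,0,0],50],
    [[0.0158,-0.0368,0],[0,0,0],50],
    [[0.0158,-0.0368,0],[0,0,0],50],
    [[0.0158,-0.0368,0],[0,0,0],50],
    [[0.0158,-0.0368,0],[0,0,0],50],
    [[0.0158,-0.0368,0],[0,0,0],50],
    [[0.0158,-0.0368,0],[0,0,0],50],
    [[0.0158,-0.0368,0],[0,0,0],50],
    [[0.0158,-0.0368,0],[0,0,0],50]
  ]
}}

```text
clock: 8.3
eef_pos: [540.0, -345.8, 280.2]
tcp_rot: [3.141, -0.0, -2.559]
contact_force: [0.6, 0.5, -0.1]
opening: 0.502
```

{"name": "play_rows", "arguments": {
  "moves": [
    [[0,0,0],[-0.0854,-0.0212,0.095],50],
    [[0,0,0],[-0.0854,-0.0212,0.095],50],
    [[0,0,0],[-0.0854,-0.0212,0.095],50],
    [[0,0,0],[-0.0854,-0.0212,0.095],50],
    [[0,0,0],[-0.0854,-0.0212,0.095],50],
    [[0,0,0],[0,0,0],50],
    [[0,0,0],[0,0,0],50]
  ]
}}

```text
clock: 9.0
eef_pos: [539.9, -344.6, 279.7]
tcp_rot: [2.707, 0.001, -3.04]
contact_force: [-0.3, -0.1, 0.3]
opening: 0.501
```

Run:
```python
from rig import *; from h import *
s=sense();print(s["eef_pos"],s["tcp_rot"],s["opening"],s["clock"],s["contact_force"],s["qpos"])
f=grab_frame("wrist"); pickle.dump(f,open("pics/w6.pkl","wb"))
cv2.imwrite("pics/w6.png",np.array(f["pixels"])[:,:,::-1])
```

```text
[ 539.85954212 -344.57899309  279.7436447 ] [ 2.70692584e+00  6.25816707e-04 -3.03969337e+00] 0.50147363085445 9.0 [-0.3447262  -0.0616347   0.26869502] [-0.73504379  0.51597299  1.28865999  0.28765065  1.66460336 -2.42841512]
```

View pics/w6.png

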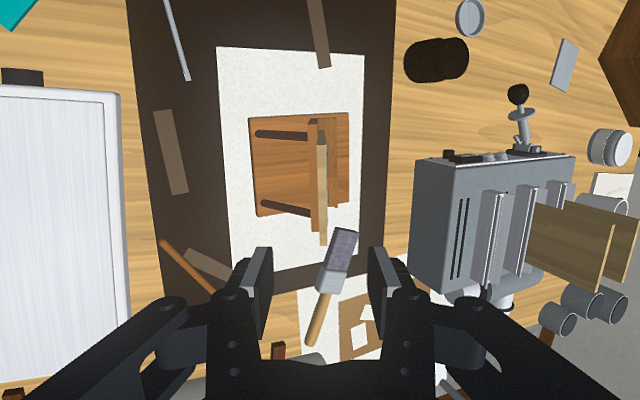

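The wrist view looks straight along the board. Its light top edge runs from about (320,130) to (324,246). Next I'll measure that strip.

```bash
python3 - <<'E'
from h import *
f=pickle.load(open("pics/w6.pkl","rb"));T=pickle.load(open("pics/top0.pkl","rb"));S=pickle.load(open("pics/scene0.pkl","rb"))
np.set_printoptions(precision=1,suppress=True)
hsv=cv2.cvtColor(f["pixels"],cv2.COLOR_RGB2HSV)
for r in range(120,256,8): print(r,[tuple(int(v) for v in hsv[r,c]) for c in range(308,334,3)])
# size check: which z gives 100 mm
for z in(138,143,148,153):
    A=onz(f,(320.5,134),z);B=onz(f,(324,246),z);print(z,A,B,np.linalg.norm(A-B),np.arctan2(-(A-B)[1],-(A-B)[0]))
E
python3 - <<'E'
import cv2
i=cv2.imread("pics/w6.png")[110:260,280:360];cv2.imwrite("pics/c6.png",cv2.resize(i,None,fx=4,fy=4,interpolation=cv2.INTER_CUBIC))
E
```

```text
120 [(15, 144, 168), (15, 91, 84), (15, 98, 86), (13, 112, 107), (14, 136, 150), (14, 134, 148), (14, 141, 159), (15, 137, 153), (13, 139, 149)]
128 [(14, 146, 166), (15, 146, 168), (14, 143, 168), (14, 136, 135), (14, 142, 149), (14, 138, 146), (14, 142, 158), (14, 142, 151), (14, 143, 162)]
136 [(15, 145, 162), (15, 147, 167), (14, 147, 167), (15, 127, 135), (20, 88, 102), (20, 77, 99), (14, 148, 160), (14, 141, 157), (15, 146, 148)]
144 [(14, 145, 165), (15, 149, 164), (15, 150, 165), (18, 92, 100), (20, 89, 92), (18, 91, 92), (9, 48, 138), (14, 147, 153), (15, 147, 161)]
152 [(15, 150, 161), (15, 150, 162), (14, 154, 162), (19, 99, 178), (20, 95, 178), (19, 97, 178), (120, 6, 138), (14, 145, 153), (14, 144, 147)]
160 [(15, 146, 157), (15, 152, 163), (15, 153, 162), (19, 109, 176), (19, 98, 179), (20, 100, 178), (14, 23, 146), (15, 154, 149), (15, 153, 155)]
168 [(15, 152, 168), (15, 152, 161), (15, 157, 161), (18, 111, 180), (20, 100, 192), (19, 97, 194), (19, 32, 153), (14, 154, 147), (14, 151, 155)]
176 [(15, 154, 174), (14, 152, 159), (15, 151, 162), (17, 115, 179), (19, 101, 
[... 992 characters left out ...]
, (19, 99, 167), (19, 90, 175), (20, 87, 175), (30, 5, 234), (30, 10, 238)]
240 [(30, 4, 239), (30, 5, 239), (30, 5, 235), (30, 4, 232), (19, 109, 178), (19, 94, 184), (20, 114, 175), (36, 5, 251), (128, 14, 73)]
248 [(30, 6, 237), (30, 5, 237), (30, 6, 229), (30, 5, 239), (30, 4, 234), (30, 4, 238), (30, 4, 245), (144, 18, 69), (135, 12, 84)]
138 [ 493.3 -282.9  138. ] [ 608.  -267.1  138. ] 115.8611845364739 0.13677559642903905
143 [ 493.  -285.3  143. ] [ 605.8 -269.7  143. ] 113.91095904112751 0.13677559642903894
148 [ 492.7 -287.6  148. ] [ 603.6 -272.4  148. ] 111.96073354578131 0.13677559642903864
153 [ 492.4 -290.   153. ] [ 601.4 -275.   153. ] 110.01050805043499 0.13677559642903847
```

View pics/c6.png

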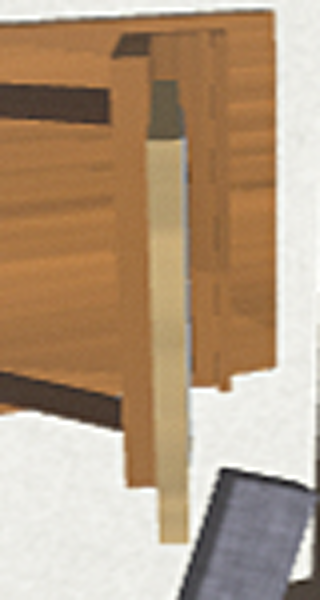

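Run:
```python
from rig import *; from h import *
np.set_printoptions(precision=2,suppress=True)
f=pickle.load(open("pics/w6.pkl","rb"));T=pickle.load(open("pics/top0.pkl","rb"))
p,q=(321.4,144.3),(323.4,245.6)
for z in(141,144,147,150):
    A=onz(f,p,z);B=onz(f,q,z);print(z,A,B,np.linalg.norm(A-B),np.arctan2((B-A)[1],(B-A)[0]))
M=(A+B)/2
s=sense()
z=145;A=onz(f,p,z);B=onz(f,q,z);M=(A+B)/2;yaw=np.arctan2((B-A)[1],(B-A)[0])
r=down(np.pi+yaw,-.436)
bz=-r.as_matrix()[:,2];print("M",M,"foot",M-140*bz,"px top view of A,B",proj(T,[A,B]))
plan(s,M+50*bz,r,"pre"); plan(s,M-35*bz,r,"grasp")
```

```text
141 [ 502.62 -282.39  141.  ] [ 606.2  -269.42  141.  ] 104.38816712514762 0.1246131375631861
144 [ 502.35 -283.84  144.  ] [ 604.87 -271.    144.  ] 103.32314697079241 0.12461313756318641
147 [ 502.08 -285.28  147.  ] [ 603.54 -272.57  147.  ] 102.25812681643718 0.12461313756318619
150 [ 501.81 -286.73  150.  ] [ 602.21 -274.15  150.  ] 101.19310666208214 0.12461313756318686
M [ 553.34 -277.92  145.  ] foot [ 546.   -219.25   18.1 ] px top view of A,B [[365.96 196.05]
 [360.11 160.19]]
pre turn(rad) [-0.    0.01 -0.02] shift before turn(mm) [-20.2   1.4 100. ] after [-21.3   0.8  99.8]
grasp turn(rad) [-0.    0.01 -0.02] shift before turn(mm) [-19.3   1.6 185. ] after [-21.3   0.8 184.8]
```

{"name": "play_rows", "arguments": {
  "moves": [
    [[0,0,0],[0,0.01,-0.02],50],
    [[-0.021,0.001,0.03],[0,0,0],50],
    [[0,0,0.035],[0,0,0],50],
    [[0,0,0.035],[0,0,0],50],
    [[0,0,0.025],[0,0,0],50],
    [[0,0,0.02],[0,0,0],50],
    [[0,0,0.02],[0,0,0],50],
    [[0,0,0.018],[0,0,0],50],
    [[0,0,0],[0,0,0],50],
    [[0,0,0],[0,0,0],50]
  ],
  "squeeze": 40
}}

```text
clock: 10.05
eef_pos: [552.0, -263.7, 115.9]
tcp_rot: [2.707, 0.001, -3.017]
contact_force: [-0.0, 0.8, 1.1]
opening: 0.503
```

Run:
```python
from rig import *; from h import *
s=sense();print(s["eef_pos"],s["tcp_rot"],s["opening"],s["clock"],s["contact_force"])
f=grab_frame("wrist"); pickle.dump(f,open("pics/w7.pkl","wb"))
cv2.imwrite("pics/w7.png",np.array(f["pixels"])[60:,100:540,::-1])
```

```text
[ 552.04653766 -263.72621903  115.89874588] [ 2.70686799e+00  9.87648140e-04 -3.01650712e+00] 0.5028852280605663 10.05 [-0.02956754  0.80641379  1.09777893]
```

View pics/w7.png

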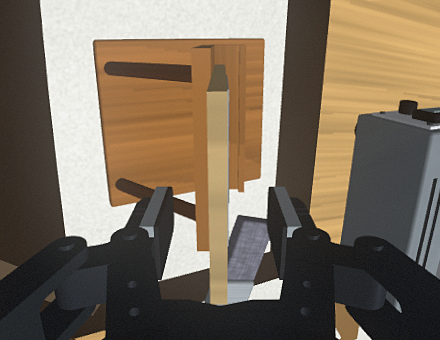

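The board is centred between the open fingers. Next I'll close on it, and triangulate the grasp depth from the two wrist views.

{"name": "play_rows", "arguments": {
  "moves": [
    [[0,0,0],[0,0,0],0],
    [[0,0,0],[0,0,0],0],
    [[0,0,0],[0,0,0],0],
    [[0,0,0],[0,0,0],0],
    [[0,0,0],[0,0,0],0],
    [[0,0,0],[0,0,0],0]
  ],
  "squeeze": 50
}}

```text
clock: 10.7
eef_pos: [552.0, -264.7, 115.9]
tcp_rot: [2.707, 0.001, -3.019]
contact_force: [-0.2, -2.5, 5.3]
opening: 0.079
```

Run:
```python
from rig import *; from h import *
np.set_printoptions(precision=2,suppress=True)
s=sense();print(s["eef_pos"],s["tcp_rot"],s["opening"],s["clock"],s["contact_force"])
f=pickle.load(open("pics/w6.pkl","rb"));g=pickle.load(open("pics/w7.pkl","rb"))
for q in((317,151),(317,152),(317,153)):
    X,e=tri(f,(321.4,144.3),g,q);print(X,e)
    print("in tool",Rtool(s).inv().apply(X-s["eef_pos"]))
```

```text
[ 552.01 -264.73  115.88] [ 2.71  0.   -3.02] 0.0794277668647553 10.7 [-0.18 -2.53  5.3 ]
[ 496.51 -314.47  207.38] 0.2531488261118494
in tool [  61.03   -0.05 -100.99]
[ 495.9  -317.88  214.57] 0.12538975570306424
in tool [  62.04   -0.02 -108.92]
[ 495.31 -321.15  221.46] 0.0274967506648917
in tool [  63.02    0.   -116.5 ]
```

{"name": "play_rows", "arguments": {
  "moves": [
    [[0,0,-0.01],[0,0,0],0],
    [[0,0,-0.015],[0,0,0],0],
    [[0,0,-0.02],[0,0,0],0],
    [[0,0,-0.025],[0,0,0],0],
    [[0,0,-0.025],[0,0,0],0],
    [[0,0,-0.025],[0,0,0],0],
    [[0,0,-0.025],[0,0,0],0],
    [[0,0,-0.025],[0,0,0],0],
    [[0,0,-0.02],[0,0,0],0],
    [[0,0,0],[0,0,0],0]
  ]
}}

```text
clock: 11.7
eef_pos: [562.2, -345.8, 290.6]
tcp_rot: [2.71, 0.004, -3.02]
contact_force: [0.7, -1.2, -2.2]
opening: 0.076
```

Run:
```python
from rig import *; from h import *
s=sense();print(s["eef_pos"],s["tcp_rot"],s["opening"],s["clock"],s["contact_force"])
psi=.093
plan(s,[633,-55,300],down(np.pi+psi))
```

```text
[ 562.21291513 -345.81298441  290.6211284 ] [ 2.71011696  0.00370096 -3.01996157] 0.07627187682639376 11.7 [ 0.74125959 -1.15819919 -2.24675746]
 turn(rad) [ 0.431 -0.003  0.029] shift before turn(mm) [-105.6  258.2  109. ] after [-97.5 283.   -9.4]
```

{"name": "play_rows", "arguments": {
  "moves": [
    [[0,0,0],[0.108,-0.001,0.007],0],
    [[0,0,0],[0.108,-0.001,0.007],0],
    [[0,0,0],[0.108,-0.001,0.007],0],
    [[0,0,0],[0.108,-0.001,0.007],0],
    [[-0.0108,0.0314,-0.001],[0,0,0],0],
    [[-0.0108,0.0314,-0.001],[0,0,0],0],
    [[-0.0108,0.0314,-0.001],[0,0,0],0],
    [[-0.0108,0.0314,-0.001],[0,0,0],0],
    [[-0.0108,0.0314,-0.001],[0,0,0],0],
    [[-0.0108,0.0314,-0.001],[0,0,0],0],
    [[-0.0108,0.0314,-0.001],[0,0,0],0],
    [[-0.0108,0.0314,-0.001],[0,0,0],0],
    [[-0.0108,0.0314,-0.001],[0,0,0],0],
    [[0,0,0],[0,0,0],0],
    [[0,0,0],[0,0,0],0]
  ]
}}

```text
clock: 13.2
eef_pos: [630.8, -52.6, 296.3]
tcp_rot: [3.138, -0.003, -3.045]
contact_force: [-0.3, -0.7, -1.2]
opening: 0.08
```

Run:
```python
from rig import *; from h import *
s=sense();print(s["eef_pos"],s["tcp_rot"],s["opening"],s["clock"],s["contact_force"])
f=grab_frame("wrist"); pickle.dump(f,open("pics/w8.pkl","wb"))
cv2.imwrite("pics/w8.png",np.array(f["pixels"])[:,:,::-1])
c,sn=np.cos(.093),np.sin(.093);Rk=np.array([[c,-sn,0],[sn,c,0],[0,0,1]])
print(proj(f,[np.array([633,25,0])+Rk@np.array(v) for v in([-68,0,131],[0,0,131],[68,0,131],[-68,0,95])]).round())
```

```text
[630.80340711 -52.55818855 296.34925651] [ 3.13797899 -0.00348956 -3.04510495] 0.08041149549997749 13.2 [-0.31445484 -0.69181963 -1.20259887]
[[400. 115.]
 [395. 184.]
 [391. 245.]
 [392. 114.]]
```

View pics/w8.png

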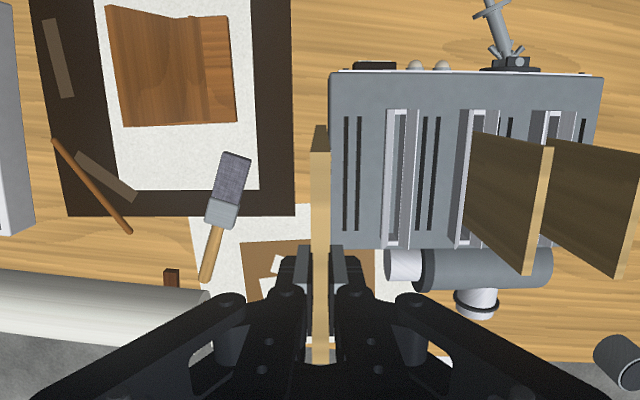

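The view shows the board hanging straight, with its near side at (320,126–152). The free slot lies between its rails at columns 385–415, rows 110–247. The rack's front corners are at (330,72) and (603,75).

Run:
```python
from rig import *; from h import *
np.set_printoptions(precision=1,suppress=True)
f=pickle.load(open("pics/w8.pkl","rb"))
g=cv2.cvtColor(f["pixels"],cv2.COLOR_RGB2GRAY)
for r in(72,112,130,180,225,242): print(r,378,g[r-1:r+2,378:424:1].mean(0).astype(int).tolist())
print("col396",g[100:125,396].tolist(),g[235:255,396].tolist())
for p in((330,72),(603,75),(330,247)): print("corner",onz(f,p,95))
C=np.array([633,25]);c,sn=np.cos(.093),np.sin(.093)
def sl(X): d=X[:2]-C;return np.array([c*d[0]+sn*d[1],-sn*d[0]+c*d[1]])
for p in((385,112),(408,112),(385,247),(408,247)): print(p,sl(onz(f,p,131)),sl(onz(f,p,120)),sl(onz(f,p,95)))
# board in the tool frame: near top corner, near foot corner
s=sense();R=Rtool(s)
for p,dz in(((320.5,152),-33),((321.5,126),107)):
    cc,d=ray(f,p);o=R.inv().apply(cc-s["eef_pos"]);d=R.inv().apply(d);k=(dz-o[2])/d[2];print("board in tool",o+k*d)
```

```text
72 378 [153, 155, 156, 156, 157, 158, 158, 158, 160, 160, 160, 161, 159, 143, 145, 146, 146, 148, 147, 147, 147, 148, 147, 149, 150, 149, 152, 152, 154, 155, 154, 155, 155, 156, 156, 157, 157, 158, 158, 157, 160, 161, 162, 161, 165, 163]
112 378 [135, 137, 136, 137, 136, 137, 143, 99, 72, 154, 179, 190, 186, 186, 188, 185, 188, 230, 224, 222, 222, 221, 225, 220, 221, 222, 222, 226, 199, 119, 126, 128, 131, 130, 130, 128, 131, 129, 121, 168, 215, 155, 131, 135, 136, 137]
130 378 [136, 135, 136, 136, 137, 141, 113, 80, 145, 178, 189, 187, 187, 186, 186, 201, 148, 132, 133, 134, 141, 100, 83, 86, 87, 85, 75, 186, 127, 128, 128, 131, 129, 129, 130, 129, 126, 129, 174, 228, 129, 136, 139, 138, 97, 38]
180 378 [138, 138, 138, 143, 107, 87, 161, 183, 185, 186, 183, 181, 187, 169, 141, 134, 138, 144, 112, 86, 83, 84, 82, 102, 152, 135, 126, 127, 123, 128, 128, 127, 128, 124, 128, 234, 163, 133, 135, 144, 121, 37, 45, 46, 42, 123]
225 378 [140, 138, 100, 103, 160, 184, 186, 183, 182, 183, 184, 152, 137, 141, 144, 132, 96, 84, 86, 86, 80, 147, 135, 125, 128, 125, 125, 125, 128, 129, 124, 154, 
[... 181 characters left out ...]
5, 128, 127, 127, 123, 127, 129, 129, 119, 192, 196, 138, 138, 139, 139, 138, 140, 138, 138, 139, 140, 138, 139, 139, 139]
col396 [132, 133, 133, 133, 135, 133, 132, 131, 118, 181, 230, 222, 222, 229, 182, 125, 132, 133, 134, 134, 135, 136, 133, 134, 132] [85, 88, 89, 90, 88, 113, 186, 232, 227, 224, 193, 134, 140, 135, 132, 146, 152, 158, 163, 171]
corner [530.2 -51.3  95. ]
corner [498.9 242.6  95. ]
corner [724.4 -31.   95. ]
(385, 112) [-70.6 -14.4] [-70.2 -12.3] [-69.5  -7.6]
(408, 112) [-70.8   7.8] [-70.5  10.6] [-69.8  17. ]
(385, 247) [69.8 -6.6] [74.7 -4.3] [85.8  1. ]
(408, 247) [69.9 18.2] [74.8 21.4] [85.9 28.5]
board in tool [ 51.1   0.7 -33. ]
board in tool [ 51.2   1.8 107. ]
```

Run:
```python
from rig import *; from h import *
np.set_printoptions(precision=2,suppress=True)
f=pickle.load(open("pics/w8.pkl","rb"))
P=[];
for r,a,b in((112,385.5,418),(130,385,417),(180,382.8,413.2),(225,380.7,410)):
    A,B=onz(f,(a,r),131),onz(f,(b,r),131);P.append((A+B)/2);print(np.linalg.norm(B-A),P[-1])
P=np.array(P);k=np.polyfit(P[:,0],P[:,1],1);print("yaw",np.arctan(k[0]),"y at 634",np.polyval(k,634))
psi=.10; ex=np.array([np.cos(psi),np.sin(psi),0]);ey=np.array([-np.sin(psi),np.cos(psi),0])
slot=np.array([634,np.polyval(k,634),0]);r=down(np.pi+psi)
tcp=slot+1*ex-1*ey   # board sits at tool (+1,+1): tool x=-ex, tool y=+ey
tcp[2]=290
s=sense();plan(s,tcp,r); print(tcp)
```

```text
31.459189529953093 [562.4   20.24 131.  ]
31.37831609039794 [579.39  22.18 131.  ]
30.976687347359707 [629.03  27.04 131.  ]
31.019757326984372 [677.23  31.99 131.  ]
yaw 0.1011005995699267 y at 634 27.593641830122685
 turn(rad) [ 0.   -0.   -0.01] shift before turn(mm) [-11.9  79.3   6.7] after [-12.3  79.3   6.4]
[635.09  26.7  290.  ]
```

{"name": "play_rows", "arguments": {
  "moves": [
    [[-0.003,0.02,0],[0,0,-0.004],0],
    [[-0.003,0.02,0],[0,0,0],0],
    [[-0.003,0.02,0],[0,0,0],0],
    [[-0.003,0.019,0.006],[0,0,0],0],
    [[0,0,0.02],[0,0,0],0],
    [[0,0,0.02],[0,0,0],0],
    [[0,0,0.01],[0,0,0],0],
    [[0,0,0.01],[0,0,0],0],
    [[0,0,0.008],[0,0,0],0],
    [[0,0,0],[0,0,0],0]
  ]
}}

```text
clock: 14.25
eef_pos: [635.0, 26.4, 222.5]
tcp_rot: [3.138, -0.003, -3.043]
contact_force: [-0.6, 0.4, -0.6]
opening: 0.07
```

{"name": "play_rows", "arguments": {
  "moves": [
    [[0,0,0.005],[0,0,0],0],
    [[0,0,0.004],[0,0,0],0],
    [[0,0,0],[0,0,0],0],
    [[0,0,0],[0,0,0],0]
  ]
}}

```text
clock: 14.65
eef_pos: [635.5, 26.9, 214.5]
tcp_rot: [3.138, -0.002, -3.043]
contact_force: [0.6, -0.4, -1.5]
opening: 0.078
```

{"name": "play_rows", "arguments": {
  "moves": [
    [[0,0,0.003],[0,0,0],0],
    [[0,0,0.003],[0,0,0],0],
    [[0,0,0.002],[0,0,0],0],
    [[0,0,0],[0,0,0],0],
    [[0,0,0],[0,0,0],0]
  ]
}}

```text
clock: 15.15
eef_pos: [635.4, 26.9, 206.3]
tcp_rot: [3.138, -0.002, -3.043]
contact_force: [-0.4, -0.1, -1.6]
opening: 0.075
```

{"name": "play_rows", "arguments": {
  "moves": [
    [[0,0,0.002],[0,0,0],0],
    [[0,0,0.002],[0,0,0],0],
    [[0,0,0],[0,0,0],0]
  ]
}}

```text
clock: 15.45
eef_pos: [635.2, 26.9, 202.0]
tcp_rot: [3.138, -0.002, -3.043]
contact_force: [0.1, 0.3, -1.3]
opening: 0.073
```

{"name": "play_rows", "arguments": {
  "moves": [
    [[0,0,0.002],[0,0,0],0],
    [[0,0,0],[0,0,0],0]
  ]
}}

```text
clock: 15.65
eef_pos: [635.3, 26.9, 200.1]
tcp_rot: [3.138, -0.002, -3.043]
contact_force: [-0.4, -0.1, -1.5]
opening: 0.077
```

No contact yet, and no side force either. I'll keep feeling downward.

{"name": "play_rows", "arguments": {
  "moves": [
    [[0,0,0.002],[0,0,0],0],
    [[0,0,0],[0,0,0],0]
  ]
}}

```text
clock: 15.85
eef_pos: [635.3, 26.9, 198.1]
tcp_rot: [3.138, -0.002, -3.043]
contact_force: [-0.6, 0.1, -2.1]
opening: 0.074
```

{"name": "play_rows", "arguments": {
  "moves": [
    [[0,0,0.002],[0,0,0],0],
    [[0,0,0],[0,0,0],0]
  ]
}}

```text
clock: 16.05
eef_pos: [635.3, 26.9, 196.1]
tcp_rot: [3.138, -0.002, -3.043]
contact_force: [-0.5, -0.7, -1.1]
opening: 0.072
```

{"name": "play_rows", "arguments": {
  "moves": [
    [[0,0,0.0015],[0,0,0],0],
    [[0,0,0],[0,0,0],0]
  ]
}}

```text
clock: 16.25
eef_pos: [635.4, 27.0, 194.7]
tcp_rot: [3.138, -0.002, -3.043]
contact_force: [1.0, 1.2, -1.9]
opening: 0.078
```

{"name": "play_rows", "arguments": {
  "moves": [
    [[0,0,0.0015],[0,0,0],0],
    [[0,0,0],[0,0,0],0]
  ]
}}

```text
clock: 16.45
eef_pos: [635.7, 27.0, 194.7]
tcp_rot: [3.138, -0.001, -3.043]
contact_force: [-2.5, -0.5, 6.5]
opening: 0.076
```

{"name": "play_rows", "arguments": {
  "moves": [
    [[0,0,0.0015],[0,0,0],0],
    [[0,0,0],[0,0,0],0]
  ]
}}

```text
clock: 16.65
eef_pos: [636.0, 26.9, 194.6]
tcp_rot: [3.138, 0.0, -3.043]
contact_force: [-6.0, -0.9, 17.3]
opening: 0.076
```

{"name": "play_rows", "arguments": {
  "moves": [
    [[0,0,0.0015],[0,0,0],0],
    [[0,0,0],[0,0,0],0]
  ]
}}

```text
clock: 16.85
eef_pos: [636.4, 26.9, 194.6]
tcp_rot: [3.138, 0.001, -3.043]
contact_force: [-10.0, -1.0, 26.3]
opening: 0.081
```

Firm contact with the floor at TCP z ≈ 194.7. I'll relieve the push, open partly and retreat.

{"name": "play_rows", "arguments": {
  "moves": [
    [[0,0,-0.004],[0,0,0],0],
    [[0,0,0],[0,0,0],0],
    [[0,0,0],[0,0,0],20],
    [[0,0,0],[0,0,0],40],
    [[0,0,0],[0,0,0],40],
    [[0,0,0],[0,0,0],40],
    [[0,0,-0.01],[0,0,0],40],
    [[0,0,-0.02],[0,0,0],40],
    [[0,0,-0.03],[0,0,0],40],
    [[0,0,-0.04],[0,0,0],40],
    [[0,0,-0.04],[0,0,0],40],
    [[0.04,0,-0.02],[0,0,0],40],
    [[0.04,0,0],[0,0,0],40],
    [[0.04,0,0],[0,0,0],40],
    [[0.04,0,0],[0,0,0],40],
    [[0.04,0,0],[0,0,0],40],
    [[0,0,0],[0,0,0],40],
    [[0,0,0],[0,0,0],40]
  ]
}}

```text
clock: 18.65
eef_pos: [436.8, 6.7, 356.0]
tcp_rot: [3.138, 0.001, -3.043]
contact_force: [0.5, 0.8, -0.8]
opening: 0.398
```

Run:
```python
from rig import *; from h import *
s=sense();print(s["eef_pos"],s["opening"],s["clock"],s["contact_force"])
ims=[]
for n in("scene","top","wrist"):
    f=grab_frame(n);pickle.dump(f,open(f"pics/{n}9.pkl","wb"));i=np.array(f["pixels"])[:,:,::-1]
    ims.append(i)
a=cv2.resize(ims[0][150:290,340:480],(400,400),interpolation=cv2.INTER_CUBIC)
b=cv2.resize(ims[1][115:255,160:300],(400,400),interpolation=cv2.INTER_CUBIC)
w=cv2.resize(ims[2],None,fx=.5,fy=.5)
c=np.zeros((600,800,3),np.uint8);c[:400,:400]=a;c[:400,400:]=b;c[400:,:320]=w;cv2.imwrite("pics/fin.png",c)
```

```text
[436.81597758   6.67048648 356.01274733] 0.3975154417290469 18.65 [ 0.53869956  0.81299756 -0.82169486]
```

View pics/fin.png

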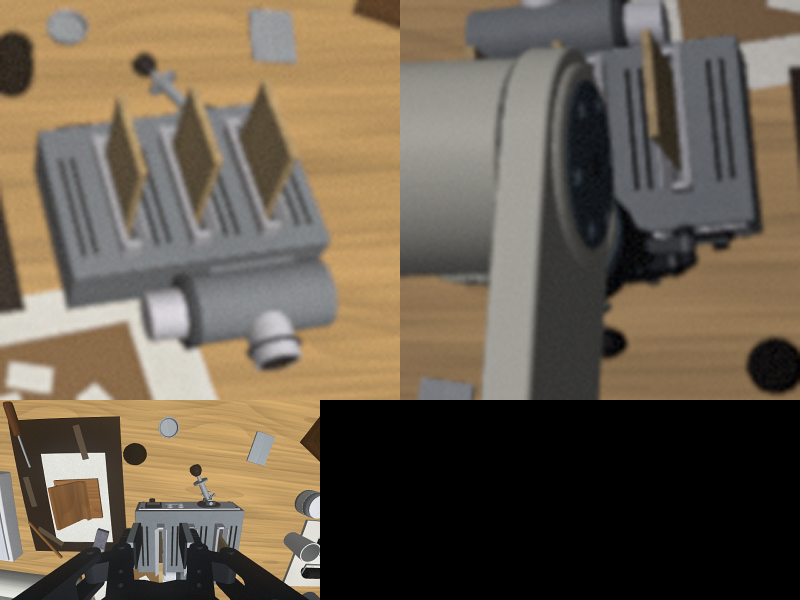

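The three boards stand parallel in the rack. In the scene crop their front top corners are at (118,98), (190,88) and (263,83), and the lever is on the -y side. One numeric check before signing off.

Run:
```python
from h import *
np.set_printoptions(precision=1,suppress=True)
S=pickle.load(open("pics/scene9.pkl","rb"));W=pickle.load(open("pics/wrist9.pkl","rb"))
psi=.101;ex=np.array([np.cos(psi),np.sin(psi),0]);ey=np.array([-np.sin(psi),np.cos(psi),0])
for k in(0,80,160):
    c=np.array([634,27.6,95])+k*ey
    print(k,(proj(S,[c-50*ex+140*np.array([0,0,1]),c+50*ex+140*np.array([0,0,1])])-[340,150])*2.857)
g=cv2.cvtColor(W["pixels"],cv2.COLOR_RGB2GRAY)[115:165,365:420]
n,l,st,c=cv2.connectedComponentsWithStats((g<70).astype(np.uint8));k=1+np.argmax(st[1:,4]);p=c[k]+[365,115]
K=onz(W,p,56);d=K-[493.8,154.5,56];print("knob",p,K,np.hypot(*d[:2]),"lever",np.arctan2(d[1],d[0])%6.283-2.785)
u=lambda q:(q[0]*2,(q[1]-400)*2)
g=cv2.cvtColor(W["pixels"],cv2.COLOR_RGB2GRAY)
# brightness along the lever axis from knob to pivot
P=proj(W,[[493.8,154.5,55]])[0]
for r in range(99,20,-3): 
    X=np.array([493.8,154.5,55])+r*d/np.linalg.norm(d);q=proj(W,[X])[0];n=np.array([-(P-p)[1],(P-p)[0]]);n/=np.linalg.norm(n)
    print(r,[int(g[int(round(q[1]+k*n[1])),int(round(q[0]+k*n[0]))]) for k in range(-20,21,4)])
```

```text
0 [[120.7  96.1]
 [144.4 174.2]]
80 [[192.5  86.6]
 [219.5 163.8]]
160 [[263.4  77.3]
 [293.5 153.6]]
knob [391.3 140.2] [409.6 103.2  56. ] 98.57754965647237 lever 0.90410900021709
99 [151, 163, 93, 49, 50, 50, 46, 45, 110, 176, 171]
96 [162, 171, 187, 49, 55, 61, 46, 47, 132, 172, 170]
93 [168, 168, 173, 46, 55, 59, 48, 46, 126, 170, 177]
90 [169, 166, 161, 39, 50, 52, 50, 38, 176, 179, 179]
87 [170, 162, 165, 136, 51, 49, 48, 87, 176, 176, 180]
84 [164, 169, 181, 178, 46, 49, 44, 186, 178, 179, 176]
81 [166, 179, 174, 177, 175, 174, 109, 178, 177, 178, 178]
78 [182, 175, 177, 176, 172, 177, 132, 181, 177, 177, 180]
75 [174, 175, 174, 173, 137, 178, 132, 180, 175, 178, 175]
72 [176, 174, 173, 176, 147, 170, 139, 182, 180, 174, 174]
69 [173, 173, 109, 80, 83, 173, 74, 85, 143, 176, 168]
66 [171, 181, 76, 81, 87, 187, 76, 80, 77, 171, 176]
63 [176, 178, 107, 73, 76, 74, 78, 79, 80, 187, 176]
60 [176, 186, 142, 163, 171, 117, 152, 126, 105, 179, 152]
57 [175, 182, 177, 157, 168, 162, 160, 132, 172, 158, 157]
54 [183, 173, 177, 168, 160, 167, 127, 162, 160, 159, 157]
51 [173, 178, 170, 173, 157, 169, 112, 163, 158, 156, 161]
48 [175, 167, 169, 167, 156, 172, 115, 162, 159, 164, 151]
45 [166, 167, 167, 154, 165, 173, 117, 160, 164, 151, 157]
42 [168, 165, 159, 157, 163, 170, 123, 167, 156, 163, 157]
39 [168, 163, 156, 167, 162, 170, 127, 161, 161, 160, 151]
36 [165, 159, 161, 162, 161, 174, 108, 162, 155, 153, 164]
33 [153, 167, 161, 161, 163, 176, 109, 162, 158, 164, 167]
30 [167, 162, 167, 178, 166, 178, 122, 122, 150, 164, 178]
27 [160, 161, 169, 168, 162, 169, 127, 179, 162, 176, 174]
24 [163, 162, 167, 176, 156, 169, 108, 133, 176, 174, 171]
21 [164, 167, 163, 170, 153, 176, 108, 153, 175, 172, 149]
```

```bash
python3 -c "
from rig import *
print(sign_off())"
```

```text
the job is handed in; nothing more can be done
None
```

The varnished plate stands in the free slot and the extractor switch is over and latched. I handed the job in at about 19 s of the 56 s. `sign_off()` gives no verdict, so this rests on my own last checks.

**What I did:** I hooked the fingers behind the flange, drew the collar out about 12 mm, swung the lever over and let the collar drop home. Then I gripped the board by its bare top, lifted it off the easel and lowered it into the slot. It touched the slot floor at TCP z ≈ 194.7 mm, where I let go and backed away.

**Last checks:**
- **Lever:** it measures about 0.90 rad.
- **Collar:** its flange lies about 62–69 mm from the pivot, so it is home.
- **Varnished plate:** its front top corner is within about 1 camera pixel (roughly 3 mm) of where a fully seated, upright board should be.
- **Other two plates:** both look upright and unmoved in the picture. Their corners fall within about 2 pixels of the expected places.
- **Robot:** it is clear of everything.

**What disagreed:**
- **Grip depth:** the floor came about 7 mm lower than planned, because I had gripped the board deeper than estimated (about 40 mm instead of 33 mm). The firm contact at the bottom (up to 26 N on the tool) matches the slot floor.
- **Height check:** triangulating the board's top from two close views gave a useless answer, so I ignored it.

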